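# Load the sign stand-off drilling fixture and hold its index plunger out

## Task

With the index plunger left in, drop the two slim stand-off barrels, one at a time, into the two bores of the drilling fixture's pallet so that each stands upright fully home on the bottom of its bore; either barrel may go in either bore. Then grip the plunger's knob, pull it fully back against its spring so that the pin is well clear of the pallet, and finish while still holding it there, so that I can slide the pallet. Leave the fat spacer, the tape roll and the paint tin where they are.

Things in the scene. Friction and masses are not known exactly. Their poses are not given: they have to be found in the camera images.
- fixture: Drilling fixture, fixed. Dark base 12 mm thick (x -105 to 80, y -100 to 100 mm), two rails, on them an aluminium pallet 100 x 150 mm, top at height 75 mm, with two round bores 27 mm wide, 20 mm deep, 2.5 mm chamfer. Origin: on the table under the pallet's middle; z up, y along the row of bores, -x towards the plunger's knob (the way it is pulled).
- bracket (a point): Middle of the top (height 82 mm) of the grey bracket that carries the plunger, in front of the pallet: 36 mm wide, from 65 to 90 mm from the fixture's origin towards its -x, with a 20 mm steel collar round the pin reaching to 96 mm.
- bore_left (a point): Centre of the mouth of the bore on the fixture's +y side, in the pallet's top face (height 75 mm), 45 mm from the pallet's middle; z up. The bore's floor is 20 mm below.
- bore_right (a point): The same for the bore on the fixture's -y side, 90 mm from the other.
- plunger (a joint): How far the index plunger is pulled back, in m: 0 = pin in its seat hole (8 mm deep in the pallet's side face), 0.022 = fully back on its stop. It slides level along the fixture's -x. A spring returns it: about 4 N at 0 and 10 N fully back. It does not stay back by itself. Fully back counts from 0.018 on.
- pull_knob (a point): Black round knob of the plunger, level along the fixture's x, only table beneath: 26 mm diameter, 32 mm long, outer end a flange 34 mm wide, 6 mm thick. This point: on its axis at height 62 mm, 122 mm from the fixture's origin towards -x when the pin is in; the 26 mm part runs from 18 mm outward of it (to the flange) to 14 mm inward. Axes as the fixture's; moves with the plunger.
- barrel_a: Slim stand-off barrel of plain aluminium, standing upright on the table: 24 mm diameter, 60 mm tall, 1.5 mm chamfer at its foot, about 50 to 95 g. Origin: centre of its underside; z up along it. Fully home it stands 40 mm out of the pallet.
- barrel_b: Second slim barrel, the same as barrel_a.
- fat_spacer: Bystander: aluminium spacer, 38 mm diameter, 60 mm tall, too wide for the bores. It and the two barrels stand about 10 cm apart, in any order. Origin: centre of its underside.
- tape_roll: Bystander: roll of tape lying flat, 90 mm outer diameter, 25 mm high, on the table. Origin: centre of its underside.
- paint_tin: Bystander: paint tin, 68 mm diameter, 85 mm tall, on the table. Origin: centre of its underside.

How it is judged:
By the outcome, as a careful person would: the job done as asked, in the order asked, and still so for the second after the job is handed in, while the arm keeps its last pose, push and grip.
It also fails if it takes over 64 s, if anything falls off the work surface, if the arm or the gripper's body presses on something with over 40 N, if the wrist force passes 120 N, or if a joint passes its speed limit or range.

## Robot

A 6-joint arm with a two-finger parallel gripper is mounted at the origin on the work surface. World frame = base frame: x ahead of the robot, y to its left, z up, the work surface at z = 0. Lengths are in m, angles in rad, forces in N, time in s.
With the tool pointing down it reaches from about 0.275 to 1 m from the base axis. Payload 8.4 kg.
Tool frame: the origin (TCP) lies on the centre line of the jaws, within the pads' length; the fingertips stand 17 mm ahead of it and the grasp point (between the pads) lies 2 mm behind it (bot.tcp_to_tips is the z of the fingertips in the tool frame, in m); z points along the fingers, y is the line along which they close (so a half turn about z gives the same grasp; the last joint's range is limited). The gripper opens to 85 mm and grips with 20 to 120 N. Pads are 22 mm wide; open, the fingers measure 114 mm over their backs; the gripper's body (76 mm by 85 mm) begins 54 mm behind the grasp point. The pads swing forward as they close: fully open they stand 13 mm farther back than shut.
Start: joints at [1.333, 0.353, 1.633, -0, 1.155, -0.002], TCP at [0.146, 0.608, 0.209] pointing down, gripper open.
Joint ranges: [-2.63, 2.63], [-0.92, 2.1], [0.06, 2.66], [-1.3, 4.44], [0, 2.69], [-3.02, 3.02]. Speed limits (rad/s): [2.22, 2.22, 2.79, 3.14, 3.14, 3.14].

## Interface

Orientations are given as a unit quaternion [x, y, z, w].
In Python, from workcell import bot, hand, kinematics, get_obs, vision, hand_in gives the robot as it stands. The module is installed in compiled form; this text tells all that it offers. Calls block until the motion is done:
- bot.reach(position, orientation): joint-space move of the TCP to a pose.
- bot.servo_line(position, ori=None, velocity=0.15): straight line of the TCP; ori=None keeps the orientation; velocity is the mean speed in m/s.
- bot.goto_joints(angles): joint-space move.
- hand.move_gripper(opening, strength=None): finger opening in m; strength is the grip in N (None keeps the last); returns when the fingers have stopped.
- bot.dwell(seconds).
- kinematics.solve_ik(position, orientation): joint angles nearest the present ones, or None.
- get_obs(): the state.
- vision.read_camera(name): name is "scene" or "side" or "wrist"; returns a dict with "frame" (384x512x3 uint8, red, green, blue), "intrinsics" (3x3 intrinsics, pixels), "dist" ([k1, k2, p1, p2, k3] as OpenCV has them; the pictures are not rectified), "view" (4x4, takes a point from world to camera coordinates). Camera axes: x right, y down, z forward; pixel columns grow to the right and rows downward; lengths in m; the calibration is good to about 2 mm. A picture is of the moment at which its call begins. There is no depth.
A pose or a line that the arm cannot do raises bot.IKError and nothing moves.
- hand_in(): hands the job in; it is judged then, once.
The state is a dict: "time_s": time; "joint_pos": joint angles; "joint_vel": joint speeds; "joint_efforts": joint torques, N m; "position": TCP position; "orientation": TCP orientation; "wrist_force": force on the tool from outside, world axes, zero at the start; "ft_torque": the same for the moment, N m; "gripper_width": finger opening in m; "grip_force": force on a finger pad.
Only numpy, scipy, OpenCV 4.12 (cv2) and the standard library are available. Lean on these libraries where they do the work, as an engineer would, in place of code of your own. Each camera call takes 0.05 s, during which the arm holds its last target. There are 200 camera calls.

## Working session

There is one attempt and no reset: what is moved stays moved. The work goes in short steps, each a Python script; the robot and the scene stay as the last script left them, time stands still between calls to the robot, and variables do not carry over. Pictures are saved under pics/ and viewed, at most 10 in all, crops included, and the job is handed in when it is done.

```bash
mkdir -p pics; python3 - <<'E'
from workcell import *
import cv2
for n in ["scene","side"]:
    r=vision.read_camera(n); cv2.imwrite(f"pics/{n}0.png",cv2.resize(r["frame"][:,:,::-1],(800,600),interpolation=cv2.INTER_CUBIC))
    print(n,r["intrinsics"],r["dist"],r["view"])
o=get_obs();print(o["time_s"],o["orientation"],bot.tcp_to_tips,o["wrist_force"])
E
```

```text
scene [[363.65183605   0.         251.74581877]
 [  0.         363.65183605 192.8183279 ]
 [  0.           0.           1.        ]] [-0.04071538  0.          0.          0.          0.        ] [[-0.87867351  0.47740509 -0.00415173  0.47474333]
 [ 0.41523368  0.75989637 -0.50013847 -0.2441546 ]
 [-0.23561377 -0.44118236 -0.86593549  1.35456309]
 [ 0.          0.          0.          1.        ]]
side [[406.17551782   0.         265.91033802]
 [  0.         406.17551782 188.2144708 ]
 [  0.           0.           1.        ]] [-0.0490815  0.         0.         0.         0.       ] [[ 0.91793347 -0.39663778 -0.0087534  -0.49182411]
 [-0.27670462 -0.62425063 -0.73057902  0.25243026]
 [ 0.28431093  0.67304504 -0.68277205  0.84699535]
 [ 0.          0.          0.          1.        ]]
0.1 [ 1.17629339e-01  9.93057351e-01 -6.56067389e-04 -8.10861650e-05] 0.017 [0.56021278 0.26729924 0.26263297]
```

View pics/scene0.png

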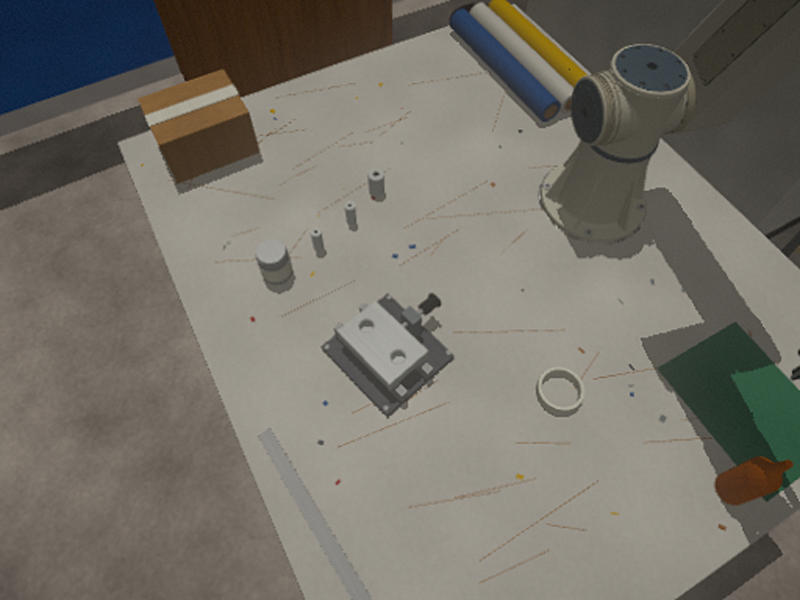

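View pics/side0.png

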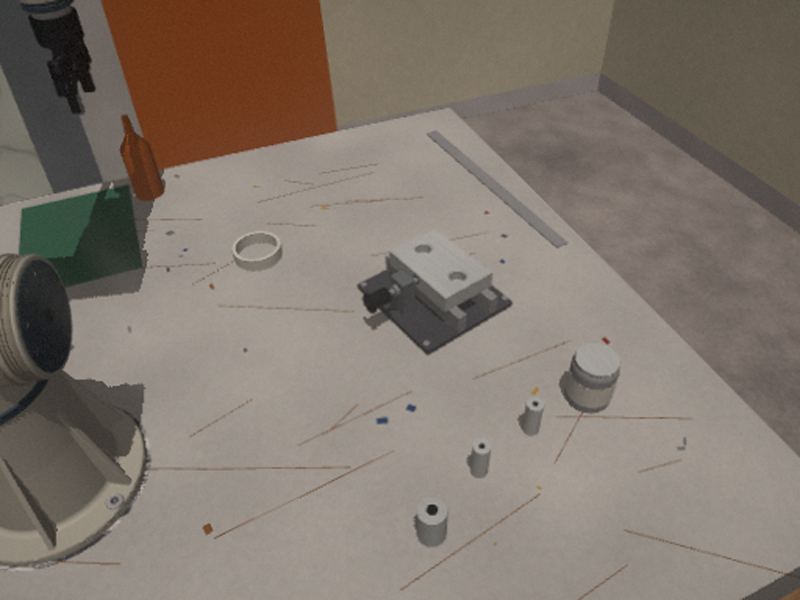

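The scene view shows the barrel tops at about (317,231) and (350,205), the fat spacer at (376,175), the bores at (367,324) and (398,355), and the knob at (430,303). In the side view the barrel tops are at (534,403) and (481,445), the bores at (457,276) and (424,248), and the knob at (376,298). I'll triangulate a coarse position for each, then refine with the wrist camera.

```bash
cat > h.py <<'E'
from workcell import *
import numpy as np, cv2
from scipy.spatial.transform import Rotation as R
def ray(r,uv):
    n=cv2.undistortPoints(np.array([[uv]],float),r["intrinsics"],np.array(r["dist"]))[0,0]
    V=np.array(r["view"]); d=V[:3,:3].T@np.array([*n,1]); return -V[:3,:3].T@V[:3,3], d/np.linalg.norm(d)
def onplane(r,uv,z):
    c,d=ray(r,uv); return c+d*(z-c[2])/d[2]
def tri(rays):
    A=sum(np.eye(3)-np.outer(d,d) for c,d in rays); b=sum((np.eye(3)-np.outer(d,d))@c for c,d in rays)
    p=np.linalg.solve(A,b); return p,max(np.linalg.norm(np.cross(d,p-c)) for c,d in rays)
def down(yaw):  # tool z down, tool y (closing line) at angle yaw in the plane
    y=np.array([np.cos(yaw),np.sin(yaw),0]); z=np.array([0,0,-1.]); x=np.cross(y,z)
    return R.from_matrix(np.c_[x,y,z]).as_quat()
def pix(r,p):
    V=np.array(r["view"]); return cv2.projectPoints(np.array(p,float).reshape(-1,3),cv2.Rodrigues(V[:3,:3])[0],V[:3,3],r["intrinsics"],np.array(r["dist"]))[0][:,0]
E
python3 - <<'E'
from h import *
s,d=vision.read_camera("scene"),vision.read_camera("side")
f=lambda u:(np.array(u)+.5)*.64-.5
P={"tinside barrel":((317,231),(534,403),.06),"mid barrel":((350,205),(481,445),.06),"fat":((376,174),(432,510),.06),"bore tin":((367,324),(457,276),.075),"bore far":((398,355),(424,248),.075),"knob":((431,303),(376,298),.062),"tin":((271,249),(596,360),.085)}
for k,(a,b,z) in P.items():
    print(k,*tri([ray(s,f(a)),ray(d,f(b))]),onplane(s,f(a),z)[:2],onplane(d,f(b),z)[:2])
w=vision.read_camera("wrist"); V=np.array(w["view"]); o=get_obs()
Rt=R.from_quat(o["orientation"]).as_matrix()
print("cam in tool",Rt.T@(-V[:3,:3].T@V[:3,3]-o["position"]),"\n",V[:3,:3]@Rt, w["intrinsics"],w["dist"])
E
```

```text
tinside barrel [ 0.6306097  -0.18439593  0.06209706] 0.00103950880741894 [ 0.62929704 -0.18535953] [ 0.63265889 -0.18349973]
mid barrel [ 0.53469311 -0.21470299  0.06165078] 0.00017382799141759474 [ 0.53403714 -0.21589971] [ 0.53545548 -0.21384265]
fat [ 0.44010848 -0.27050798  0.05939246] 0.00034297203859384463 [ 0.44004222 -0.26985471] [ 0.44027869 -0.2709492 ]
bore tin [0.64218093 0.07803282 0.076426  ] 0.0008937673858133542 [0.6410985  0.07774312] [0.64375753 0.07910383]
bore far [0.62167567 0.16493048 0.0774225 ] 0.0013034940278657473 [0.61994965 0.16450054] [0.62405173 0.1670752 ]
knob [0.50643313 0.09254651 0.06686517] 0.001099073389272281 [0.50375506 0.09064723] [0.50898428 0.09689375]
tin [ 0.73819739 -0.16994962  0.08545399] 0.00021700894182814673 [ 0.73832748 -0.17043601] [ 0.73828407 -0.16959001]
cam in tool [ 6.93788697e-02 -1.04469071e-05 -1.64985264e-01] 
 [[ 4.19472758e-04  9.99999888e-01  2.21017881e-04]
 [-9.62878068e-01  4.63561922e-04 -2.69936310e-01]
 [-2.69936382e-01 -9.95823418e-05  9.62878154e-01]] [[306.36013205   0.         254.33198429]
 [  0.         306.36013205 196.87473552]
 [  0.           0.           1.        ]] [-0.06698066  0.          0.          0.          0.        ]
```

```bash
python3 - <<'E'
from h import *
hand.move_gripper(.055,40)
yb=np.radians(107.5); yf=np.radians(103.3)
out=[]
for n,p,y in [("fix",(.60,.112,.23),yf),("bar",(.565,-.205,.21),yb)]:
    bot.reach(p,down(y)); bot.dwell(.2)
    r=vision.read_camera("wrist"); np.savez(f"{n}.npz",**{k:np.array(v) for k,v in r.items()})
    c=cv2.resize(r["frame"][:,:,::-1],(800,600),interpolation=cv2.INTER_CUBIC); cv2.imwrite(f"pics/w_{n}.png",c)
o=get_obs();print(o["time_s"],o["joint_pos"],o["position"],o["wrist_force"])
E
```

```text
4.7667 [-3.48934813e-01  3.14770480e-01  1.68508918e+00  7.58436246e-05
  1.14162221e+00 -2.22657343e+00] [ 0.56537948 -0.20407441  0.21005219] [-1.12111137  0.53733066 -0.10856819]
```

View pics/w_fix.png

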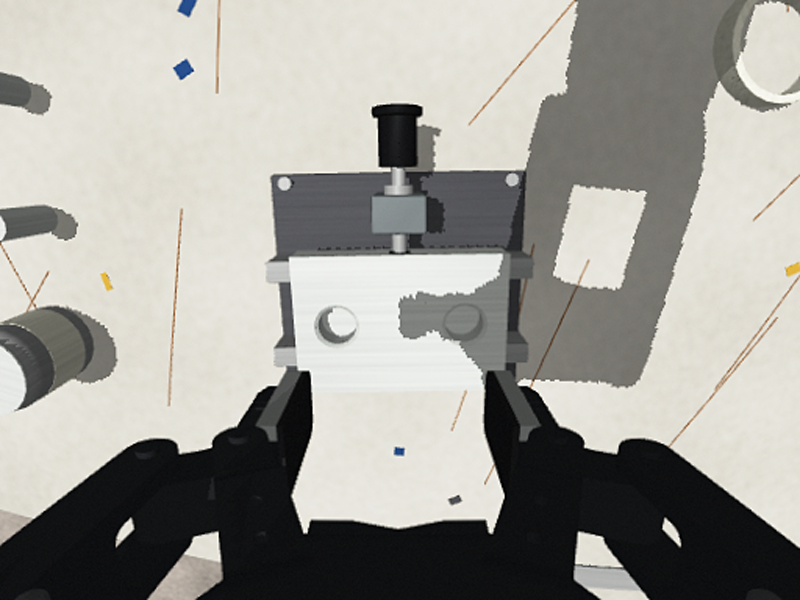

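View pics/w_bar.png

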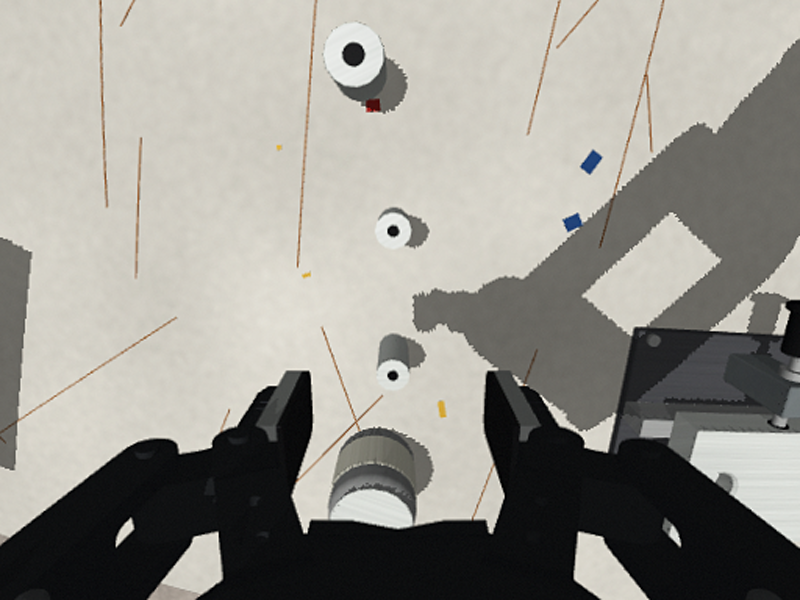

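The wrist pictures show the bore mouths at (336.5,324) and (462.5,321.5), the knob axis at x≈397 with its inner end at y≈165, and the barrel tops at (393,230) and (393,375.5). I'll compute from these and pick the first barrel.

```bash
python3 - <<'E'
from h import *
f=lambda u:(np.array(u)+.5)*.64-.5
F=dict(np.load("fix.npz")); B=dict(np.load("bar.npz"))
br=onplane(F,f((336.5,324)),.075); bl=onplane(F,f((462.5,321.5)),.075)
d=bl-br; yaw=np.arctan2(d[1],d[0])-np.pi/2; c=(bl+br)/2
print("bores",br,bl,np.linalg.norm(d),np.degrees(yaw))
k=c[:2]-.122*np.array([np.cos(yaw),np.sin(yaw)]); print("knob pred",k)
print("knob pixel pred (800)",(pix(F,[[*k,.075]])+.5)/.64-.5)
for u in ((397.5,111),(397.5,166)): 
    q=onplane(F,f(u),.075)[:2]-c[:2]; print("knob ends fix frame",R.from_euler('z',-yaw).apply([*q,0]))
m=onplane(B,f((393,230)),.06); t=onplane(B,f((393,375.5)),.06); print("barrels",m,t)
np.savez("pose.npz",br=br,bl=bl,yaw=yaw,k=k,m=m,t=t,c=c)
E
```

```text
bores [0.64105543 0.07877097 0.075     ] [0.61883789 0.16432883 0.075     ] 0.08839551179067114 14.556959276142674
knob pred [0.51186307 0.09088613]
knob pixel pred (800) [[395.67431572 139.90897122]]
knob ends fix frame [-0.13948046  0.00152677  0.        ]
knob ends fix frame [-0.10583568  0.00082733  0.        ]
barrels [ 0.5339871  -0.21649394  0.06      ] [ 0.63230701 -0.18556335  0.06      ]
```

```bash
cat >> h.py <<'E'
P=dict(np.load("pose.npz")); YF=np.radians(104); YB=np.radians(107.5)
G=.044   # TCP height over the barrel's foot
def st(msg):
    o=get_obs(); print(msg,"t=%.1f"%o["time_s"],"p",np.round(o["position"],4),"F",np.round(o["wrist_force"],1),"w %.4f"%o["gripper_width"],"g %.1f"%o["grip_force"]); return o
def pick(b):
    q=down(YB); bot.reach([*b[:2],.13],q); bot.servo_line([*b[:2],G],velocity=.12); bot.dwell(.1)
    hand.move_gripper(.0,40); st("gripped"); bot.servo_line([*b[:2],.2],velocity=.2)
def insert(b,goal=.0545):
    q=down(YF); bot.reach([*b[:2],.2],q); bot.servo_line([*b[:2],.075+.004+G],velocity=.12); bot.dwell(.2)
    f0=st("above")["wrist_force"][2]
    for z in np.arange(.075,goal-1e-4,-.003).tolist()+[goal]:
        bot.servo_line([*b[:2],z+G],velocity=.04); o=get_obs(); df=o["wrist_force"][2]-f0
        if df>12: print("contact at foot z",z,o["position"][2]-G,df); break
    return st("down")
E
python3 - <<'E'
from h import *
pick(P["t"]); st("lifted"); insert(P["br"])
r=vision.read_camera("wrist"); cv2.imwrite("pics/ins1.png",r["frame"][:,:,::-1])
E
```

```text
gripped t=6.8 p [ 0.6323 -0.1856  0.044 ] F [-0.3 -0.2 -0. ] w 0.0003 g 0.0
lifted t=7.7 p [ 0.6315 -0.1853  0.1987] F [ 0.3 -0.3 -1.2] w -0.0002 g 0.0
above t=9.8 p [0.6417 0.0788 0.124 ] F [-0.4  0.8 -0.5] w 0.0001 g 0.0
down t=11.8 p [0.6409 0.0788 0.0983] F [0.7 0.4 0.1] w 0.0001 g 0.0
```

The gripper closed on nothing, so I'll raise it and look.

```bash
python3 - <<'E'
from h import *
bot.servo_line([*P["br"][:2],.2],velocity=.25); hand.move_gripper(.055,40)
bot.reach((.565,-.205,.21),down(YB)); bot.dwell(.2)
r=vision.read_camera("wrist"); s=vision.read_camera("side")
a=cv2.resize(r["frame"],(480,360)); b=cv2.resize(s["frame"][180:384,200:470],(480,360))
cv2.imwrite("pics/miss.png",np.vstack([a,b])[:600*2:1,:,::-1][:720][:,:]) if 0 else cv2.imwrite("pics/miss.png",np.hstack([cv2.resize(a,(400,300)),cv2.resize(b,(400,300))])[:,:,::-1])
st("")
E
```

```text
t=14.4 p [ 0.5654 -0.2042  0.2099] F [-0.1 -0.2  0.4] w 0.0549 g 0.0
```

View pics/miss.png

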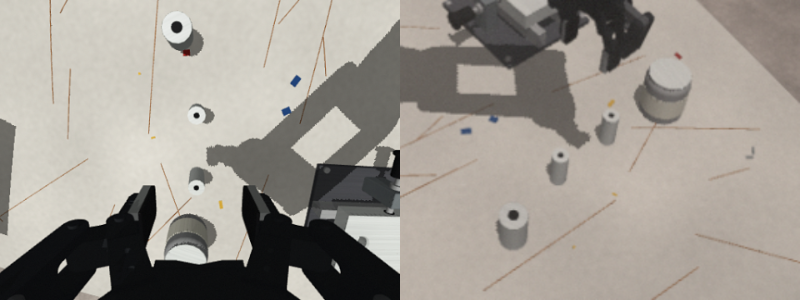

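The barrels are untouched: upright at about (394,374) and (394,230) in 800-px wrist terms. The jaws therefore closed above or beside the barrel. I'll check where the fingertips really are against the reported TCP by overlaying the projected tool points.

```bash
python3 - <<'E'
from h import *
o=get_obs(); M=R.from_quat(o["orientation"]).as_matrix(); p=o["position"]
T=lambda v:np.array(p)+M@np.array(v)
pts=[T((0,0,0)),T((0,.0275,.017)),T((0,-.0275,.017)),T((0,0,.017)),T((0,0,-.056))]
ims=[]
for n in ("side","scene"):
    r=vision.read_camera(n); uv=pix(r,pts); im=r["frame"][:,:,::-1].copy()
    c=uv[0].astype(int); x0,y0=max(c[0]-50,0),max(c[1]-60,0); im=cv2.resize(im[y0:y0+100,x0:x0+80],(400,500),interpolation=cv2.INTER_CUBIC)
    for i,q in enumerate(uv): cv2.circle(im,tuple(((q-[x0,y0]+.5)*5-.5).astype(int)),3,[(0,0,255),(0,255,0),(0,255,0),(255,0,255),(255,255,0)][i],-1)
    print(n,x0,y0); ims.append(im)
cv2.imwrite("pics/chk.png",np.hstack(ims)); print(pts)
E
```

```text
side 275 167
scene 163 46
[array([ 0.56535347, -0.20417313,  0.20989706]), array([ 0.55704939, -0.17795478,  0.19290029]), array([ 0.57365507, -0.23038809,  0.19289384]), array([ 0.56535223, -0.20417143,  0.19289706]), array([ 0.56535756, -0.20417873,  0.26589706])]
```

View pics/chk.png

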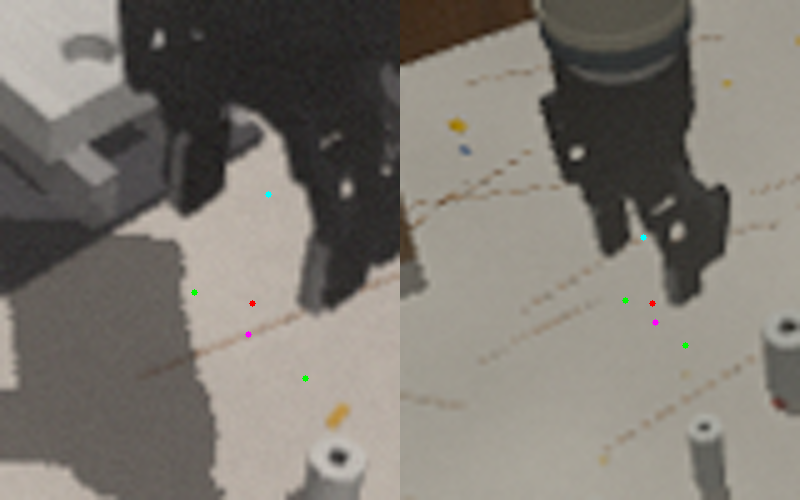

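The overlay shows the real fingertips well above the reported ones: (185,213) and (318,312) against the projected (194,292) and (305,378) in the side crop. I'll triangulate the true offset in the tool frame.

```bash
python3 - <<'E'
from h import *
o=get_obs(); M=R.from_quat(o["orientation"]).as_matrix(); p=np.array(o["position"])
s,d=vision.read_camera("scene"),vision.read_camera("side")
F=lambda u,x0,y0:(np.array(u)+.5)/5-.5+[x0,y0]
for a,b in [((210,254),(185,212)),((281,304),(317,311))]:
    q,e=tri([ray(s,F(a,163,46)),ray(d,F(b,275,167))]); print(q,e,"tool",M.T@(q-p))
# wrist-view check: inner tip corners at 800-scale
w=vision.read_camera("wrist"); f=lambda u:(np.array(u)+.5)*.64-.5
for u in ((311,372),(485,372),(265,435),(535,435)):
    for zt in (.017,-.005,-.02,-.03):
        c,dd=ray(w,f(u)); ct=M.T@(c-p); dt=M.T@dd; print(u,zt,np.round(ct+dt*(zt-ct[2])/dt[2],4))
# kinematic check
print(kinematics.solve_ik(p,o["orientation"]),o["joint_pos"])
E
```

```text
[ 0.56437515 -0.19908084  0.25512929] 0.024161249803636552 tool [-0.00083047  0.00541939 -0.04517739]
[ 0.56614499 -0.20812505  0.20900296] 0.02008976443517533 tool [ 0.00020743 -0.00374071  0.00094834]
(311, 372) 0.017 [-0.0091 -0.0354  0.017 ]
(311, 372) -0.005 [ 0.0004 -0.0311 -0.005 ]
(311, 372) -0.02 [ 0.0069 -0.0281 -0.02  ]
(311, 372) -0.03 [ 0.0112 -0.0262 -0.03  ]
(485, 372) 0.017 [-0.0091  0.0363  0.017 ]
(485, 372) -0.005 [ 0.0004  0.032  -0.005 ]
(485, 372) -0.02 [ 0.0069  0.029  -0.02  ]
(485, 372) -0.03 [ 0.0112  0.027  -0.03  ]
(265, 435) 0.017 [-0.0386 -0.0569  0.017 ]
(265, 435) -0.005 [-0.0256 -0.05   -0.005 ]
(265, 435) -0.02 [-0.0167 -0.0453 -0.02  ]
(265, 435) -0.03 [-0.0108 -0.0421 -0.03  ]
(535, 435) 0.017 [-0.0387  0.0596  0.017 ]
(535, 435) -0.005 [-0.0256  0.0525 -0.005 ]
(535, 435) -0.02 [-0.0167  0.0476 -0.02  ]
(535, 435) -0.03 [-0.0108  0.0443 -0.03  ]
[-3.49670872e-01  3.14941013e-01  1.68508480e+00  4.63647523e-05
  1.14162116e+00 -2.22668170e+00] [-3.49670872e-01  3.14941013e-01  1.68508480e+00  4.63647523e-05
  1.14162116e+00 -2.22668170e+00]
```

```bash
python3 - <<'E'
from h import *
o=get_obs(); M=R.from_quat(o["orientation"]).as_matrix(); p=np.array(o["position"])
s,d=vision.read_camera("scene"),vision.read_camera("side")
F=lambda u,x0,y0:(np.array(u)+.5)/5-.5+[x0,y0]
for a,b in [((281,304),(185,212)),((210,254),(317,311))]:
    q,e=tri([ray(s,F(a,163,46)),ray(d,F(b,275,167))]); print(q,e,"tool",M.T@(q-p))
# close fully: measure the shut tips at once in both fixed views
hand.move_gripper(.024); bot.dwell(.1); st("")
ims=[]
for n in ("side","scene","wrist"):
    r=vision.read_camera(n); im=r["frame"][:,:,::-1].copy()
    x0,y0,W,H=(275,167,80,100) if n=="side" else (163,46,80,100) if n=="scene" else (156,180,200,130)
    ims.append(cv2.resize(im[y0:y0+H,x0:x0+W],(320,400) if n!="wrist" else (640,416),interpolation=cv2.INTER_CUBIC))
cv2.imwrite("pics/chk2.png",np.vstack([np.hstack(ims[:2])[:184+0] if 0 else cv2.resize(np.hstack(ims[:2]),(480,300)),cv2.resize(ims[2],(480,300))]))
E
```

```text
[ 0.55539242 -0.17361416  0.23250553] 0.0027017812871765884 tool [-0.00015796  0.03271314 -0.02251365]
[ 0.57534505 -0.23294182  0.23153973] 0.0029050356374850815 tool [-0.00133185 -0.02986878 -0.02154656]
 t=15.2 p [ 0.565 -0.205  0.21 ] F [ 0.2 -0.6  0.4] w 0.0237 g 0.0
```

View pics/chk2.png

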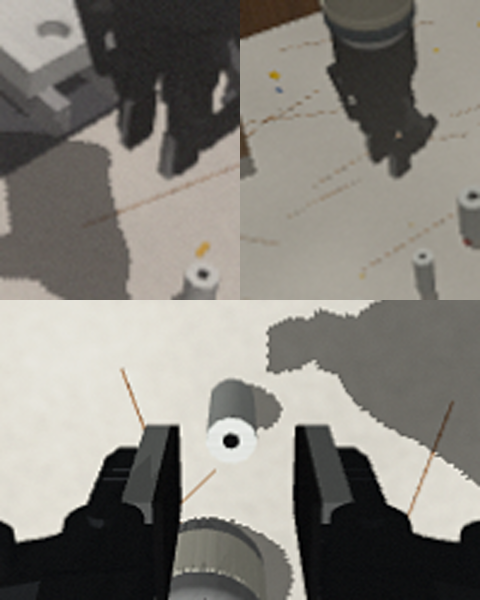

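Both views and the wrist gap agree: the real tips sit at tool z of about -20 mm instead of the stated +17 mm. The lateral offset is about zero. I'll use the measured offset and pick again, checking the width.

```bash
sed -i 's/^G=.044.*/G=.008   # TCP height over the foot; true tips are ~20 mm BEHIND the reported TCP/; s/\[\*b\[:2\],\.13\]/[*b[:2],.09]/; s/\[\*b\[:2\],\.2\]/[*b[:2],.165]/g' h.py
sed -i 's/    hand.move_gripper(.0,40); st("gripped"); /    hand.move_gripper(.0,40); o=st("gripped"); assert .02<o["gripper_width"]<.03; /' h.py
python3 - <<'E'
from h import *
hand.move_gripper(.055,40)
pick(P["t"]); st("lifted"); insert(P["br"])
E
```

```text
gripped t=17.7 p [ 0.6327 -0.1856  0.0086] F [-0.7  1.8  5.8] w 0.0230 g 39.1
lifted t=18.6 p [ 0.6314 -0.1853  0.1636] F [ 0.5  0.1 -1.3] w 0.0230 g 39.2
above t=20.7 p [0.6417 0.0788 0.088 ] F [-0.5  0.2 -0.2] w 0.0227 g 39.2
down t=22.7 p [0.642  0.0786 0.0634] F [ 3.7 -1.4  8.6] w 0.0228 g 40.4
```

The grip reads 23 mm and the contact force rises at the calculated floor depth, so the barrel looks home. I'll release and fetch the second.

```bash
python3 - <<'E'
from h import *
hand.move_gripper(.055); bot.dwell(.1); st("rel"); bot.servo_line([*P["br"][:2],.15],velocity=.2)
pick(P["m"]); st("lifted"); insert(P["bl"])
E
```

```text
rel t=23.2 p [0.6406 0.0788 0.0622] F [ 0.6 -0.   0.8] w 0.0553 g 0.0
gripped t=26.3 p [ 0.5344 -0.2167  0.0086] F [-0.9  0.4  5.6] w 0.0229 g 39.1
lifted t=27.2 p [ 0.5332 -0.2162  0.1639] F [ 0.5 -0.2 -0.5] w 0.0226 g 39.2
above t=29.7 p [0.6195 0.1645 0.0879] F [-0.3  0.   0.6] w 0.0229 g 39.2
down t=31.7 p [0.6196 0.1646 0.0636] F [ 1.1  2.1 10.5] w 0.0229 g 40.6
```

```bash
python3 - <<'E'
from h import *
hand.move_gripper(.055); bot.dwell(.1); bot.servo_line([*P["bl"][:2],.15],velocity=.2)
bot.reach((.53,.09,.18),down(YF)); bot.dwell(.2); st("")
r=vision.read_camera("wrist"); np.savez("fix2.npz",**{k:np.array(v) for k,v in r.items()}); s=vision.read_camera("side")
cv2.imwrite("pics/done2.png",np.hstack([cv2.resize(r["frame"],(533,400),interpolation=cv2.INTER_CUBIC),cv2.resize(s["frame"][130:230,220:286],(264,400),interpolation=cv2.INTER_CUBIC)])[:,:,::-1])
for k in ("br","bl"):
    a=[*P[k][:2],.115]; print(k,"wrist px top if home",pix(r,[a,[*a[:2],.125]])*533/512,"side crop",(pix(s,[a])-[220,130])*4+[533,0])
print(pix(r,[[*P["k"],.075]])*533/512)
E
```

```text
t=33.5 p [0.5304 0.0904 0.1792] F [-0.  -0.   0.3] w 0.0550 g 0.0
br wrist px top if home [[219.12779698 329.14398605]
 [217.49868573 336.87089238]] side crop [[820.79743975 138.78181332]]
bl wrist px top if home [[323.2115022  328.24794285]
 [325.30441246 335.93813661]] side crop [[732.09848632  70.61877438]]
[[269.85616332 177.91776796]]
```

View pics/done2.png

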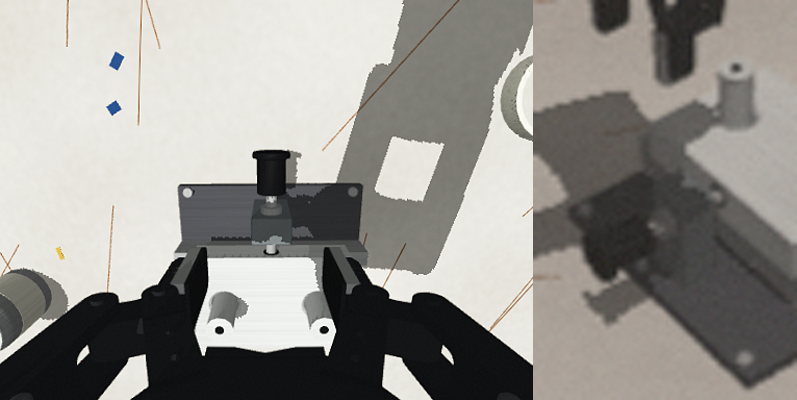

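Both barrel tops appear at (219,329) and (323,329), within about 1 px of where fully home barrels should be. The knob axis is at (270,177), as predicted. Next I'll grip the knob and pull.

```bash
python3 - <<'E'
from h import *
yaw=np.radians(14); ex=np.array([np.cos(yaw),np.sin(yaw)]); q=down(yaw+np.pi/2); g=P["k"]-.001*ex
bot.reach([*g,.1],q); bot.servo_line([*g,.021],velocity=.1); bot.dwell(.1); st("at knob")
hand.move_gripper(0,80); o=st("gripped"); assert .022<o["gripper_width"]<.03
for s in (.007,.014,.020):
    bot.servo_line([*(g-s*ex),.021],velocity=.04); o=st(f"pull {s}"); print("along x",np.dot(o["wrist_force"][:2],ex))
bot.dwell(.3); st("hold")
r=vision.read_camera("wrist"); s=vision.read_camera("scene")
cv2.imwrite("pics/pull.png",np.hstack([cv2.resize(r["frame"],(480,360)),cv2.resize(s["frame"][180:270,205:285],(320,360),interpolation=cv2.INTER_CUBIC)])[:,:,::-1])
E
```

```text
at knob t=35.1 p [0.5115 0.0908 0.0217] F [ 0.6 -0.2 -0.4] w 0.0552 g 0.0
gripped t=35.5 p [0.5111 0.0911 0.0217] F [-3.1  3.7  7. ] w 0.0239 g 78.0
pull 0.007 t=35.8 p [0.506  0.0898 0.0218] F [ 4.1  5.4 -0.9] w 0.0237 g 78.8
along x 5.275711314192302
pull 0.014 t=36.1 p [0.4997 0.0882 0.0218] F [ 5.4  5.3 -2. ] w 0.0237 g 78.8
along x 6.532819457432337
pull 0.02 t=36.5 p [0.4943 0.0868 0.0218] F [ 6.4  5.7 -4.8] w 0.0236 g 79.0
along x 7.624799791314007
hold t=36.8 p [0.4945 0.0869 0.0218] F [ 6.9  5.8 -3.6] w 0.0239 g 79.0
```

View pics/pull.png

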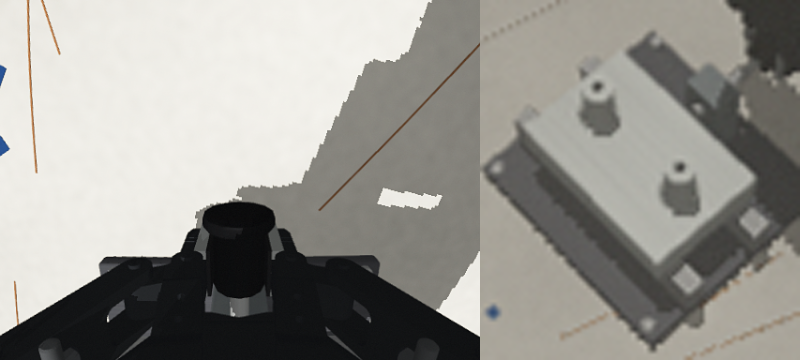

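The barrels stand, and the knob is held with the flange at wrist (238,215). The arm has only moved about 17 mm because of compliance. I'll pull on until the stop shows in the force.

```bash
python3 - <<'E'
from h import *
yaw=np.radians(14); ex=np.array([np.cos(yaw),np.sin(yaw)]); g=P["k"]-.001*ex; p0=np.array([.5111,.0911])
for s in np.arange(.022,.031,.0015):
    bot.servo_line([*(g-s*ex),.021],velocity=.02); bot.dwell(.3); o=st(f"pull {s:.4f}"); f=np.dot(o["wrist_force"][:2],ex); print("moved",np.dot(p0-np.array(o["position"])[:2],ex),"along",f)
    if f>14: break
E
```

```text
pull 0.0220 t=37.4 p [0.4927 0.0864 0.0218] F [ 6.8  5.3 -3.9] w 0.0241 g 78.9
moved 0.0189673031526307 along 7.844740751504322
pull 0.0235 t=38.0 p [0.4914 0.0861 0.0218] F [ 7.2  6.4 -4.7] w 0.0237 g 78.9
moved 0.02036016922559461 along 8.551452920432371
pull 0.0250 t=38.5 p [0.49   0.0857 0.0218] F [ 8.3  5.7 -4.1] w 0.0237 g 78.9
moved 0.021743331899846122 along 9.432838796075
pull 0.0265 t=39.0 p [0.49   0.0857 0.0219] F [ 13.    6.5 -10.3] w 0.0237 g 79.3
moved 0.02179982453444161 along 14.15053139876527
```

The travel stopped at 21.8 mm and the force rose sharply, so the plunger is on its stop. The grip is steady at 79 N.

```bash
python3 -c "
from h import *
st('final'); print(hand_in())"
```

```text
final t=39.0 p [0.49   0.0857 0.0219] F [ 13.    6.5 -10.3] w 0.0237 g 79.3
the job is handed in; nothing more can be done
None
```

Job handed in at 39.0 s of 64 s: both barrels stand fully home in the bores, and the gripper holds the plunger on its stop at about 22 mm; the first grasp closed on air because the fingertips sit about 37 mm further back than stated, so I used the measured offset from then on.

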